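# Fit the throwing gauge's arm and draw its pointer to the rim mark

### The job

Lower the gauge arm by its eye over the stand's post until it sits fully down on the stop collar (carry it down, do not drop it), with its pointer aimed at the middle of the bowl on the wheel. Then pull the sprung pointer out to its black ring mark, so that the mark stands at the tube's mouth and the tip stands over the near edge of the bowl, and finish still holding it there against the spring. Do not touch the bowl, and leave the other pots and tools alone.

Things in the scene. Friction and masses are not known exactly. Their poses are not given: they have to be found in the camera images.
- gauge_arm: The loose gauge arm, 0.25 to 0.4 kg, standing on its foot at the start. Eye: upright steel sleeve 34 mm across, 44 mm high, with a 17 mm through hole, on a flanged foot 52 mm across, 7 mm high. Origin: centre of the foot's underside, on the hole's axis; z up along the hole, x along the tube to the pointer's tip. It balances about 15 mm from the hole's axis. On the post it swivels freely
- tube (a point): a point to grip: middle of the arm's square aluminium tube, 16 x 16 mm with two upright flat sides, which runs along the arm's x from 15 to 100 mm from the hole's axis; this point lies 50 mm from that axis and 32 mm above the foot's underside. Axes as the gauge arm's
- pointer (a joint): how far the pointer rod is drawn out of the tube, m: 0 in (sprung home), stop at 0.075. At 0.050 the black ring mark round the rod (4 mm wide, hidden in the tube before) stands at the tube's mouth. The inner spring pulls it back with about 3 N at 0 and 8 N at the mark
- knob (a point): centre of the pointer's knurled grip knob, a dark steel cylinder 18 mm across and 24 mm long along the rod (8 mm thick); on the tube's axis, 118 mm from the eye's axis when the pointer is in. Its axes are the gauge arm's
- tip (a point): the pointer's wooden tip, 37 mm beyond the knob's centre (155 mm from the eye's axis when in, 205 mm at the mark)
- stand: The fixed gauge stand: grey weighted foot 104 mm across, upright steel post 14 mm thick with a tapered top (taper 12 mm high, to 5 mm), stop collar 56 mm across. Origin: centre of the foot's underside, on the bench; z up along the post. It always stands 280 mm from the wheel's axis, so that the pointer at its mark reaches the bowl's rim
- seat (a point): on the post's axis at the stop collar's upper face, 72 mm above the bench: the eye's underside comes to rest here
- post_top (a point): top of the post, 140 mm above the bench
- wheel: The fixed potter's wheel: round aluminium wheel head 220 mm across with a plywood bat on it (bat top 46 mm above the bench), in a shallow splash pan 250 mm across, 7 mm high. Origin on its axis at bench height; the stand lies in its +y direction
- bowl: The leather-hard clay bowl in the middle of the bat, 150 mm across the rim, 42 mm high, rim 88 mm above the bench, fixed to the bat. Origin: centre of its underside
- rim_near (a point): the point of the bowl's rim nearest the stand; the pointer's axis passes 16 mm above it when the arm is seated
- water_pot: bystander: open terracotta pot 90 mm across, 85 mm high. Origin: centre of its underside
- brush: bystander: glaze brush 170 mm long, lying flat
- test_bowl: bystander: small white bowl 90 mm across, 40 mm high. Origin: centre of its underside
- stamp: bystander: turned wooden stamp, 60 mm across, 60 mm high, standing. Origin: centre of its underside
Mind the look-alikes: they are no part of the job. Several things look just like the stand: the one meant starts nearest to the robot's base.

How it is judged:
On the way:
1. the arm's eye is on the post and down on the stop collar, the pointer still in (horizontal distance between gauge_arm and seat below 0.006 m and z of gauge_arm in the frame of seat between -0.004 and 0.004 m and angle between gauge_arm's own z axis and vertical below 0.1 rad and value of joint pointer below 0.015 m), for 0.2 s.
At the end, for the whole second after the job is handed in: the gauge arm's eye is on the post, seated on the stop collar (within 5 mm) and level (within 6 degrees); the pointer is drawn out to its mark (50 mm, give or take 5 mm), its tip within 15 mm, seen from above, of the bowl's rim point nearest the stand; the fingers are still holding it there, at rest (horizontal distance between gauge_arm and seat below 0.006 m and z of gauge_arm in the frame of seat between -0.004 and 0.005 m and angle between gauge_arm's own z axis and vertical below 0.1 rad and value of joint pointer between 0.045 and 0.055 m and horizontal distance between tip and rim_near below 0.015 m and contact force between the fingers and gauge_arm above 1 N and velocity of joint pointer between -0.01 and 0.01 m/s); the arm keeps its last pose, push and grip.
It fails at once if the bowl is touched (contact force between bowl and anything else above 0.5 N).
It fails at once if the gauge arm is dropped (contact force between the fingers and gauge_arm below 0.05 N and linear speed of gauge_arm above 0.5 m/s).
It fails at once if a bystander is pushed about (distance of any of water_pot, brush, test_bowl, stamp from where it was at the start of the episode above 0.02 m).
It also fails if it takes over 50 s, if anything falls off the work surface, if the arm or the gripper's body presses on something with over 40 N, if the wrist force passes 120 N, or if a joint passes its speed limit or range.

### The arm

A 7-joint arm with a two-finger parallel gripper is mounted at the origin on the work surface. World frame = base frame: x ahead of the robot, y to its left, z up, the work surface at z = 0. Lengths are in m, angles in rad, forces in N, time in s.
With the tool pointing down it reaches from about 0.4 to 0.925 m from the base axis. Payload 5.6 kg.
Tool frame: the origin (TCP) lies midway between the tips of the shut fingers; the grasp point (between the pads) lies 19 mm behind it; z points along the fingers, y is the direction in which the jaws open and shut (so a half turn about z gives the same grasp; the last joint's range is limited). The gripper opens to 85 mm and grips with 20 to 120 N. Pads are 22 mm wide; open, the fingers measure 114 mm over their backs; the gripper's body (76 mm by 85 mm) begins 54 mm behind the grasp point. The pads swing forward as they close: fully open they stand 13 mm farther back than shut.
Start: joints at [1.188, 0.468, -0.012, 1.603, 0.006, 1.071, -0.056], TCP at [0.217, -0.613, 0.231] pointing down, gripper open.
Joint ranges: [-2.53, 2.53], [-0.31, 2.02], [-1.57, 1.55], [0.28, 2.44], [-1.29, 4.43], [0.15, 1.84], [-2.92, 2.92]. Speed limits (rad/s): [2.57, 2.57, 3.14, 3.14, 3.14, 3.14, 3.14].

### API

Orientations are given as a 3x3 rotation matrix whose columns are the frame's x, y, z axes.
In Python, from bench import manip gives the robot as it stands.
- The arm moves only by the tool step_arm, never from a script. Its argument "series" is a list of rows, each a list of 3 entries, a list of its own where there are three numbers: the turn, a rotation vector about the tool's x, y, z normalised to -1 to 1, where 1 is pi/2 rad, then the shift along the tool's x, y, z normalised to -1 to 1, where 1 is 10 cm, then the opening, from 0 (shut) to 1 (fully open). In form: [[[wx, wy, wz], [tx, ty, tz], claw], ...]. A call has 1 to 8 rows; each row is the pose to reach, as a shift and turn from the pose measured when the call began, along the tool's axes at that moment; what a row does not reach only later rows make up. A row lasts 1/10 s, in which the tool goes at most 50 mm and 8.59 degrees, less where a joint would pass 70% of its speed; a pose out of reach is approached as far as the arm can. A call with a number of a shift or a turn outside -1 to 1 is refused whole. A call with a gripper value outside its range is refused whole. The fingers move at their own pace and stop on an object; the grip force is fixed at half the most. Time passes only in rows, so rows that repeat a pose let the fingers close. It gives the time, the measured TCP pose, the force and the opening at its end, in the units of the state.
- manip.read_state(): the state, without advancing time (a new reading comes with each control period).
- manip.get_image(name): name is "side" or "top"; returns (picture, depth): 384x512x3 uint8, red, green, blue; 384x512 float32, m along the optical axis (not along the pixel's ray), 0 where there is no reading.
- manip.camera_model(name): a dict with "vfov" (degrees; the focal length in pixels is half the picture's height over the tangent of half this angle, whatever the lens; pixels are square), "cx", "cy" (the principal point, pixels), "R" (3x3) and "t" (3): a world point X has camera coordinates R X + t. Camera axes: x right, y down, z forward; pixel columns grow to the right and rows downward; lengths in m; the calibration is good to about 2 mm. A picture is of the moment at which its call begins. camera_model takes no time and is no camera call.
- manip.close_job(): hands the job in, once; it reports no verdict.
The state is a dict: "clock": time; "q": joint angles; "qvel": joint speeds; "joint_torque": joint torques, N m; "tool_pos": TCP position; "orientation": TCP orientation; "force": force on the tool from outside, world axes, zero at the start; "ft_torque": the same for the moment, N m; "gripper_width": opening from 0.0 (shut) to 1.0 (fully open).
Only numpy, scipy, OpenCV 4.12 (cv2) and the standard library are available. Lean on these libraries where they do the work, as an engineer would, in place of code of your own. Each camera call takes 0.05 s, during which the arm holds its last target.

## Working session

There is one attempt and no reset: what is moved stays moved. The work goes in short steps, Python scripts to look and compute and a tool call to move; the robot and the scene stay as the last step left them, time stands still between calls to the robot, and variables do not carry over. Pictures are saved under pics/ and viewed, and the job is handed in when it is done.

Besides the shell and the picture viewer there is one more tool, called as name(argument=value, ...), one argument or row to a line, values as JSON. step_arm: Moves the arm, as the interface text tells. Its arguments: {"type":"object","properties":{"series":{"type":"array","items":{"type":"array"}}},"required":["series"]}

```bash
mkdir -p pics; ls
python3 - <<'E'
from bench import manip
import cv2,numpy as np,pickle
s=manip.read_state(); print(s)
for n in ("side","top"):
    im,d=manip.get_image(n); m=manip.camera_model(n); print(n,m)
    np.savez(f"pics/{n}0.npz",im=im,d=d)
    cv2.imwrite(f"pics/{n}0.png",cv2.resize(im[:,:,::-1],(768,576),interpolation=cv2.INTER_CUBIC))
E
```

```text
pics
{'clock': 0.0, 'q': array([ 1.1879758 ,  0.46838615, -0.01163316,  1.60366574,  0.00597281,
        1.07139621, -0.05628999]), 'qvel': array([ 1.11316404e-03,  8.37331507e-04, -1.26210312e-03, -2.70928253e-03,
        1.36564043e-04, -6.24275106e-05,  1.15783023e-04]), 'joint_torque': array([-2.70620085e-04, -5.32392311e+01,  2.12242466e-02, -2.51298541e+01,
        1.13618732e-02,  7.90154154e-03, -2.44239743e-05]), 'tool_pos': array([ 0.21642185, -0.61229621,  0.23031508]), 'orientation': array([[ 9.42827701e-01,  3.33279837e-01, -6.89907017e-04],
       [ 3.33280539e-01, -9.42826200e-01,  1.68491463e-03],
       [-8.89143392e-05, -1.81851677e-03, -9.99998343e-01]]), 'force': array([0.36506876, 0.90996474, 0.73950578]), 'ft_torque': array([ 0.00962594, -0.00635831,  0.01818963]), 'gripper_width': 1.0006277169646909}
side {'vfov': 43.37784431520903, 'cx': 263.19473012368627, 'cy': 191.3048437369744, 'R': array([[-0.99473084, -0.10179063,  0.01221572],
       [-0.06924094,  0.57916641, -0.81226348],
       [ 0.07560588, -0.80882936, -0.58316277]]), 't': array([0.55485281, 0.13022729, 1.53595373])}
top {'vfov': 42.91359722870312, 'cx': 262.3568207320717, 'cy': 184.72040347565823, 'R': array([[-0.01438368, -0.99978485, -0.01494541],
       [-0.98830052,  0.01648505, -0.1516256 ],
       [ 0.15183936,  0.01258962, -0.988325  ]]), 't': array([0.0176488 , 0.55815864, 1.52776334])}
```

View pics/top0.png

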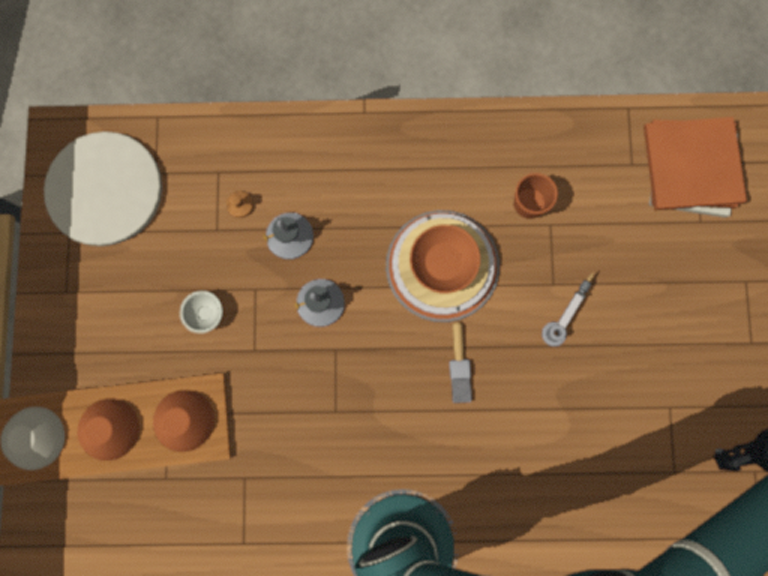

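View pics/side0.png

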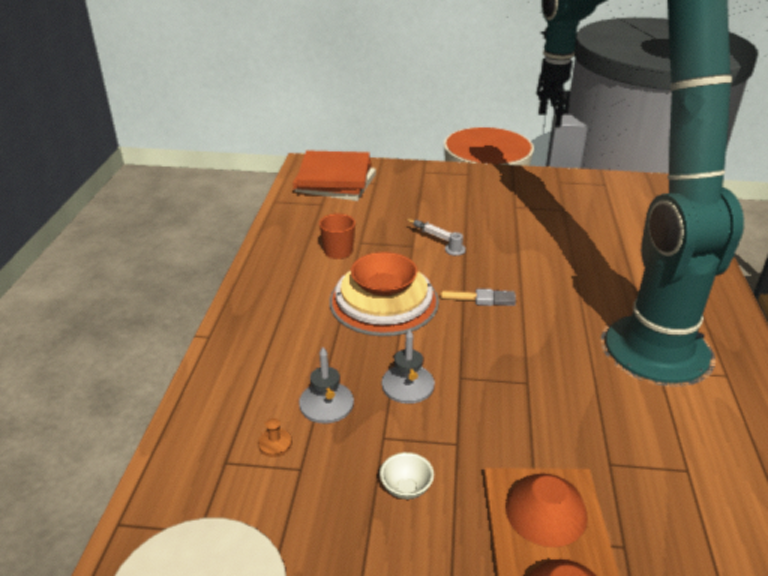

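```bash
cat > h.py <<'E'
import numpy as np,cv2
from bench import manip
def cloud(n,d):
    m=manip.camera_model(n); H,W=d.shape
    f=H/2/np.tan(np.radians(m['vfov'])/2)
    v,u=np.mgrid[:H,:W]
    P=np.stack([(u-m['cx'])/f*d,(v-m['cy'])/f*d,d],-1)
    X=(P-m['t'])@m['R']
    X[d==0]=np.nan
    return X
def proj(n,X):
    m=manip.camera_model(n); f=192/np.tan(np.radians(m['vfov'])/2)
    c=m['R']@np.array(X)+m['t']; return c[:2]/c[2]*f+[m['cx'],m['cy']]
def ray(n,u,v,z):
    m=manip.camera_model(n); f=192/np.tan(np.radians(m['vfov'])/2)
    r=m['R'].T@np.array([(u-m['cx'])/f,(v-m['cy'])/f,1]); o=-m['R'].T@m['t']
    return o+r*(z-o[2])/r[2]
E
python3 - <<'E'
from h import *
C={}
for n in("side","top"):
    z=np.load(f"pics/{n}0.npz"); C[n]=cloud(n,z['d'])
    print(n,'bench z',np.nanmedian(C[n][...,2]))
np.set_printoptions(precision=4,suppress=True)
X=C['top']
def box(u0,u1,v0,v1): return (slice(int(v0/1.5),int(v1/1.5)),slice(int(u0/1.5),int(u1/1.5)))
for nm,b in dict(wheel=(380,505,205,325),stand=(292,352,272,332),stand2=(262,320,205,262),arm=(535,605,262,352)).items():
    for n,R in (('top',X[box(*b)].reshape(-1,3)),):
        h=R[:,2]; print(nm,len(h),np.nanmax(h))
        for lo,hi in((.006,.02),(.02,.035),(.035,.05),(.05,.065),(.065,.08),(.08,.095),(.095,.15)):
            q=R[(h>lo)&(h<=hi)]
            if len(q): print(lo,hi,len(q),'mean',q.mean(0),'mid',(q.min(0)+q.max(0))/2,'ext',np.ptp(q,0))
z=np.load("pics/top0.npz")['im']
def crop(n,u0,v0,u1,v1,k,name):
    im=np.load(f"pics/{n}0.npz")['im'][v0:v1,u0:u1,::-1]
    cv2.imwrite(name,cv2.resize(im,None,fx=k,fy=k,interpolation=cv2.INTER_CUBIC))
crop('top',350,170,410,240,8,'pics/armtop.png')
crop('side',260,140,320,175,10,'pics/armside.png')
crop('top',180,130,340,230,5,'pics/wtop.png')
crop('side',190,160,300,280,5,'pics/wside.png')
E
```

```text
side bench z -7.407569043457778e-05
top bench z -0.001399218410173572
wheel 6640 0.09465183293122892
0.006 0.02 465 mean [ 0.5687 -0.0896  0.0089] mid [ 0.5932 -0.0974  0.0119] ext [0.2642 0.2655 0.0118]
0.02 0.035 504 mean [ 0.5781 -0.0944  0.031 ] mid [ 0.5812 -0.0989  0.0277] ext [0.241  0.2179 0.0145]
0.035 0.05 1414 mean [ 0.5791 -0.0947  0.0437] mid [ 0.5889 -0.0969  0.0425] ext [0.2138 0.2135 0.0149]
0.05 0.065 808 mean [ 0.5914 -0.0983  0.0559] mid [ 0.5907 -0.0993  0.0575] ext [0.188  0.1849 0.015 ]
0.065 0.08 440 mean [ 0.5979 -0.1005  0.0721] mid [ 0.5921 -0.0952  0.0725] ext [0.147  0.1392 0.0149]
0.08 0.095 357 mean [ 0.5924 -0.0987  0.0855] mid [ 0.5907 -0.0979  0.0873] ext [0.1476 0.1452 0.0146]
stand 1600 0.1439656132095223
0.006 0.02 478 mean [0.5085 0.1645 0.0122] mid [0.5177 0.167  0.013 ] ext [0.1226 0.1149 0.0139]
0.02 0.035 22 mean [0.5027 0.1615 0.0219] mid [0.5126 0.1686 0.0224] ext [0.0819 0.0745 0.0045]
0.05 0.065 22 mean [0.5092 0.1763 0.0627] mid [0.5089 0.1781 0.0612] ext [0.0445 0.0695 0.0073]
0.065 0.08 217 mean [0.5102 0.1721 0.0713] mid [0.5128 0.1791
[... 471 characters left out ...]
[0.649  0.2416 0.0625] mid [0.6509 0.2459 0.0605] ext [0.0288 0.0638 0.0088]
0.065 0.08 195 mean [0.661  0.2406 0.0708] mid [0.6631 0.2477 0.0722] ext [0.0552 0.0702 0.0141]
0.08 0.095 6 mean [0.6587 0.2366 0.0882] mid [0.6597 0.2369 0.0887] ext [0.0084 0.0082 0.0095]
0.095 0.15 29 mean [0.661  0.2378 0.1216] mid [0.663  0.2385 0.1163] ext [0.0131 0.0117 0.0425]
arm 2820 0.04940836825069441
0.006 0.02 93 mean [ 0.4566 -0.3512  0.009 ] mid [ 0.4917 -0.3727  0.0129] ext [0.185  0.153  0.0138]
0.02 0.035 75 mean [ 0.491  -0.3682  0.0305] mid [ 0.4931 -0.3688  0.0275] ext [0.1439 0.1009 0.0149]
0.035 0.05 223 mean [ 0.4791 -0.3631  0.0404] mid [ 0.4875 -0.3662  0.0422] ext [0.1344 0.0942 0.0144]
```

View pics/armtop.png

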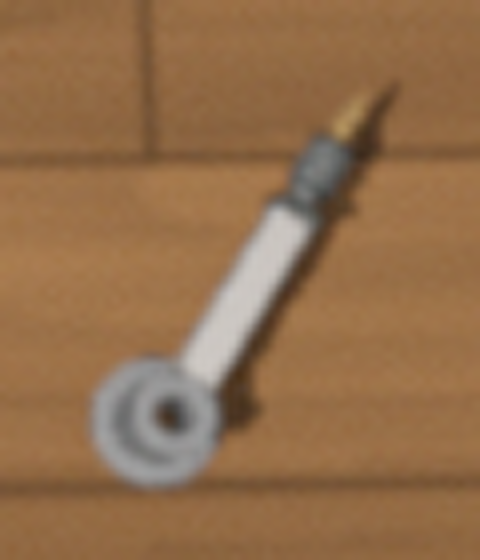

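View pics/wtop.png

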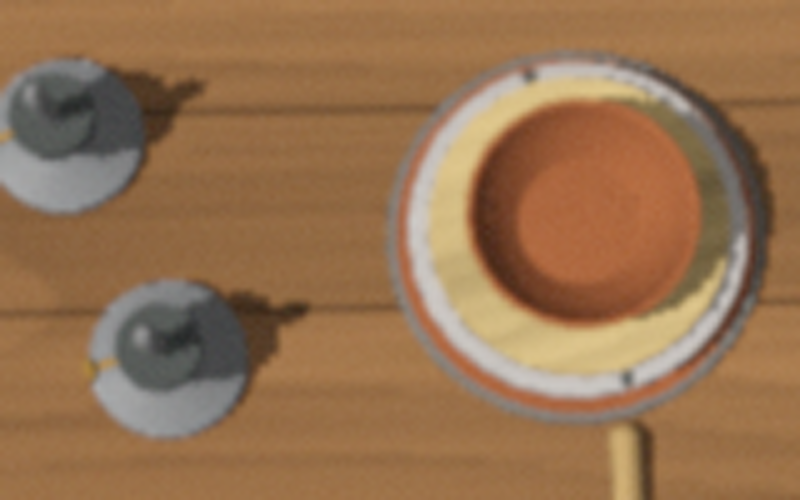

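View pics/wside.png

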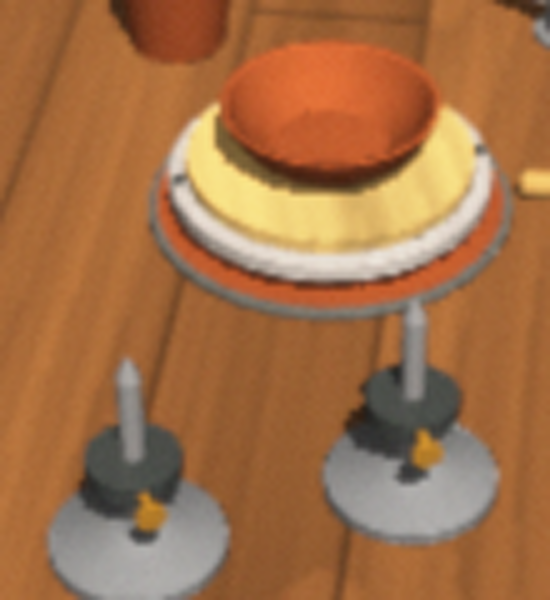

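View pics/armside.png

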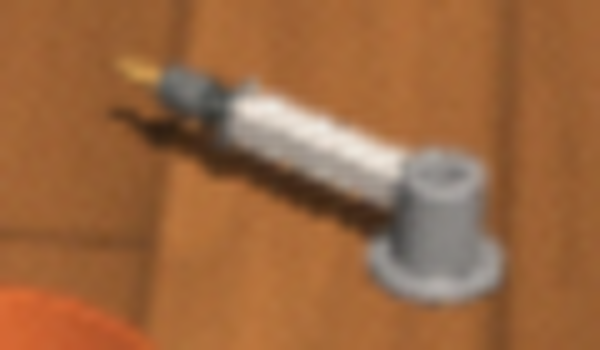

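Run:
```python
from h import *
np.set_printoptions(precision=4,suppress=True)
def r(n,o,k,x,y,z): return ray(n,o[0]+(x+.5)/k-.5,o[1]+(y+.5)/k-.5,z)
print('foot',r('top',(180,130),5,169.5,359,.012))
print('collar',r('top',(180,130),5,158.5,346.5,.072))
print('posttip side',r('side',(190,160),5,415,303,.138))
print('collar side',r('side',(190,160),5,412,399,.072))
print('rim',r('top',(180,130),5,586,213,.088),'pan',r('top',(180,130),5,578,237,.007))
print('rimside',r('side',(190,160),5,330,112,.088))
a=(350,170)
for nm,x,y,z in(('hole',172,412,.044),('foot',155,421,.006),('tip',395,88,.032),('knob',322,168,.037),('tubeend',299,208,.04),('tubestart',203,377,.04)): print(nm,r('top',a,8,x,y,z))
for nm,x,y,z in(('eye',446,174,.044),('foot',434,263,.006),('tip',117,65,.032)): print('side',nm,r('side',(260,140),10,x,y,z))
X=cloud('top',np.load('pics/top0.npz')['d'])
q=X[170:240,350:410].reshape(-1,3); t=q[(q[:,2]>.036)&(q[:,2]<.0425)]
c=t.mean(0); print(len(t),c); u,s,v=np.linalg.svd(t[:,:2]-c[:2]); print(v[0],np.degrees(np.arctan2(v[0][1],v[0][0])),s)
for n in('top','side'):print(n,-manip.camera_model(n)['R'].T@manip.camera_model(n)['t'])
```

```text
foot [0.5106 0.1697 0.012 ]
collar [0.5114 0.1698 0.072 ]
posttip side [0.5155 0.1705 0.138 ]
collar side [0.5151 0.1768 0.072 ]
rim [ 0.5893 -0.1     0.088 ] pan [ 0.5878 -0.0991  0.007 ]
rimside [ 0.5927 -0.0837  0.088 ]
hole [ 0.4361 -0.3334  0.044 ]
foot [ 0.4354 -0.3343  0.006 ]
tip [ 0.5662 -0.4319  0.032 ]
knob [ 0.5335 -0.3996  0.037 ]
tubeend [ 0.5171 -0.3888  0.04  ]
tubestart [ 0.4501 -0.3472  0.04  ]
side eye [ 0.4378 -0.3336  0.044 ]
side foot [ 0.4399 -0.3307  0.006 ]
side tip [ 0.5692 -0.4194  0.032 ]
143 [ 0.4832 -0.3663  0.0392]
[-0.8373  0.5467] 146.8600053254693 [0.507  0.0717]
top [ 0.3199 -0.0108  1.5948]
side [0.4448 1.2234 0.9947]
```

```bash
cat >> h.py <<'E'
from scipy.spatial.transform import Rotation as Ro
def go(p,yaw):
    s=manip.read_state(); R=s['orientation']; c,n=np.cos(np.radians(yaw)),np.sin(np.radians(yaw))
    T=np.array([[c,n,0],[n,-c,0],[0,0,-1]])
    rv=Ro.from_matrix(R.T@T).as_rotvec()/(np.pi/2); d=R.T@(np.array(p)-s['tool_pos'])/.1
    if np.isnan(d).any(): print('nan')
    print('clk',round(s['clock'],2),'pos',np.round(s['tool_pos'],4),'yaw',round(np.degrees(np.arctan2(R[1,0],R[0,0])),2),'tilt',np.round(R[:2,2],4),'F',np.round(s['force'],2),'w',round(s['gripper_width'],3),'q7',round(s['q'][6],2))
    print('turn',np.round(rv,4),'shift',np.round(d,4))
E
python3 -c "
from h import *
go((.476,-.361,.16),146)"
```

```text
clk 0.1 pos [ 0.2164 -0.6124  0.2304] yaw 19.47 tilt [-0.0007  0.0014] F [ 0.04  0.35 -0.15] w 1.002 q7 -0.06
turn [-7.0000e-04 -1.1000e-03 -1.4059e+00] shift [ 3.2855 -1.504   0.7064]
```

step_arm(
  series=[
    [[0, 0, -0.7], [1, -0.46, 0], 1],
    [[0, 0, -0.7], [1, -0.46, 0], 1],
    [[0, 0, -0.7], [1, -0.46, 0], 1],
    [[0, 0, -0.7], [1, -0.46, 0], 1],
    [[0, 0, -0.7], [1, -0.46, 0], 1],
    [[0, 0, -0.7], [1, -0.46, 0], 1],
    [[0, 0, -0.7], [1, -0.46, 0], 1],
    [[0, 0, -0.7], [1, -0.46, 0], 1],
  ],
)

```text
clock: 0.9
tool_pos: [0.2951, -0.5354, 0.2299]
orientation: [[0.127, 0.992, -0.001], [0.992, -0.127, 0.003], [0.002, -0.001, -1.0]]
force: [0.5, 1.1, 0.8]
gripper_width: 0.998
```

```bash
python3 -c "
from h import *
go((.476,-.361,.16),146)"
```

```text
clk 0.9 pos [ 0.2951 -0.5354  0.2299] yaw 82.7 tilt [-0.0011  0.0025] F [0.49 1.06 0.83] w 0.998 q7 0.78
turn [ 1.000e-04 -1.800e-03 -7.033e-01] shift [1.958  1.5736 0.7018]
```

step_arm(
  series=[
    [[0, 0, -0.7], [1, 0.8, 0], 1],
    [[0, 0, -0.7], [1, 0.8, 0], 1],
    [[0, 0, -0.7], [1, 0.8, 0], 1],
    [[0, 0, -0.7], [1, 0.8, 0], 1],
    [[0, 0, -0.7], [1, 0.8, 0], 1],
    [[0, 0, -0.7], [1, 0.8, 0], 1],
    [[0, 0, -0.7], [1, 0.8, 0], 1],
    [[0, 0, -0.7], [1, 0.8, 0], 1],
  ],
)

```text
clock: 1.7
tool_pos: [0.3869, -0.4462, 0.2296]
orientation: [[-0.828, 0.56, -0.002], [0.56, 0.828, 0.003], [0.003, 0.002, -1.0]]
force: [-0.1, 0.3, 0.2]
gripper_width: 1.0
```

```bash
python3 -c "
from h import *
go((.476,-.361,.16),146)"
```

```text
clk 1.7 pos [ 0.3869 -0.4462  0.2296] yaw 145.94 tilt [-0.0015  0.0034] F [-0.14  0.35  0.24] w 1.0 q7 1.57
turn [ 0.0012 -0.002  -0.0006] shift [-0.2633  1.2037  0.6971]
```

step_arm(
  series=[
    [[0, 0, 0], [-0.22, 1, 0.3], 1],
    [[0, 0, 0], [-0.22, 1, 0.3], 1],
    [[0, 0, 0], [-0.22, 1, 0.3], 1],
    [[0, 0, 0], [-0.22, 1, 0.3], 1],
  ],
)

```text
clock: 2.1
tool_pos: [0.4621, -0.3734, 0.1989]
orientation: [[-0.831, 0.556, -0.002], [0.556, 0.831, 0.005], [0.005, 0.003, -1.0]]
force: [0.2, -0.4, 0.1]
gripper_width: 0.998
```

Run:
```python
from h import *
go((.476,-.361,.16),146)
im,d=manip.get_image('top'); 
cv2.imwrite('pics/t1.png',cv2.resize(im[150:250,330:430,::-1],None,fx=6,fy=6,interpolation=cv2.INTER_CUBIC))
```

```text
clk 2.1 pos [ 0.4621 -0.3734  0.1989] yaw 146.2 tilt [-0.0024  0.0051] F [ 0.18 -0.38  0.11] w 0.998 q7 1.37
turn [ 0.0018 -0.0031  0.0022] shift [-0.0487  0.179   0.3889]
```

View pics/t1.png

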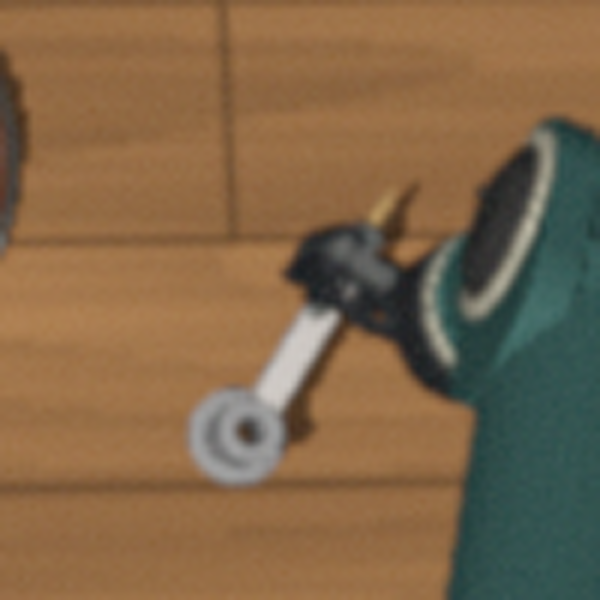

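step_arm(
  series=[
    [[0.002, -0.003, 0.002], [-0.05, 0.18, 0.4], 1],
    [[0.002, -0.003, 0.002], [-0.05, 0.18, 0.8], 1],
    [[0.002, -0.003, 0.002], [-0.05, 0.18, 1], 1],
    [[0.002, -0.003, 0.002], [-0.05, 0.18, 1], 1],
    [[0.002, -0.003, 0.002], [-0.05, 0.18, 1], 1],
  ],
)

```text
clock: 2.65
tool_pos: [0.4743, -0.3645, 0.0999]
orientation: [[-0.826, 0.563, -0.0], [0.563, 0.826, -0.002], [-0.001, -0.002, -1.0]]
force: [0.2, 0.3, -0.2]
gripper_width: 0.999
```

Run:
```python
from h import *
go((.476,-.361,.014),146)
im,d=manip.get_image('side'); 
cv2.imwrite('pics/s1.png',cv2.resize(im[110:190,240:340,::-1],None,fx=7,fy=7,interpolation=cv2.INTER_CUBIC))
```

```text
clk 2.65 pos [ 0.4743 -0.3645  0.0999] yaw 145.7 tilt [-0.0004 -0.0024] F [ 0.25  0.34 -0.19] w 0.999 q7 1.26
turn [-0.0014  0.0007 -0.0033] shift [0.0068 0.0407 0.8585]
```

View pics/s1.png

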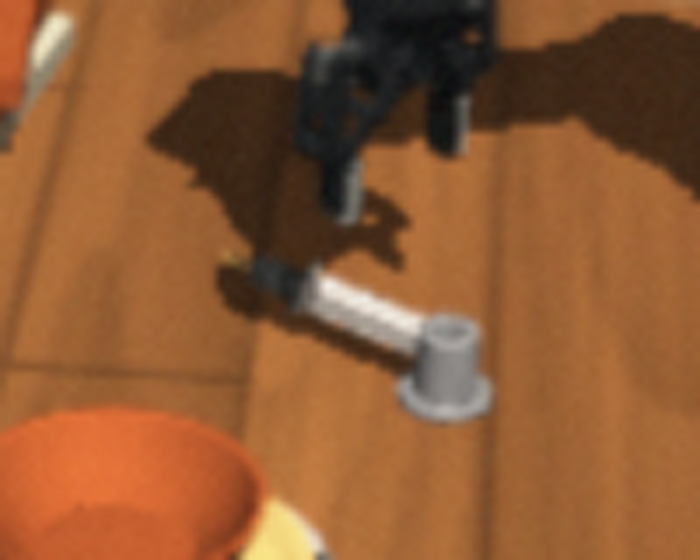

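Jaws straddle the tube (tube at ~(360,305) in the crop, fingers above either side). Descend and close.

step_arm(
  series=[
    [[-0.001, 0.001, -0.003], [0.007, 0.04, 0.4], 1],
    [[-0.001, 0.001, -0.003], [0.007, 0.04, 0.75], 1],
    [[-0.001, 0.001, -0.003], [0.007, 0.04, 0.86], 1],
    [[-0.001, 0.001, -0.003], [0.007, 0.04, 0.86], 1],
    [[-0.001, 0.001, -0.003], [0.007, 0.04, 0.86], 1],
    [[-0.001, 0.001, -0.003], [0.007, 0.04, 0.86], 1],
  ],
)

```text
clock: 3.3
tool_pos: [0.4782, -0.3621, 0.0169]
orientation: [[-0.829, 0.559, 0.004], [0.559, 0.829, -0.003], [-0.005, -0.001, -1.0]]
force: [1.2, -0.7, -0.2]
gripper_width: 0.998
```

Run:
```python
from h import *
go((.476,-.361,.014),146)
im,d=manip.get_image('side'); 
cv2.imwrite('pics/s2.png',cv2.resize(im[110:190,240:340,::-1],None,fx=7,fy=7,interpolation=cv2.INTER_CUBIC))
```

```text
clk 3.3 pos [ 0.4782 -0.3621  0.0169] yaw 145.98 tilt [ 0.0036 -0.0033] F [ 1.18 -0.67 -0.19] w 0.998 q7 1.2
turn [-0.0005  0.0031 -0.0002] shift [ 0.0245 -0.0027  0.0286]
```

View pics/s2.png

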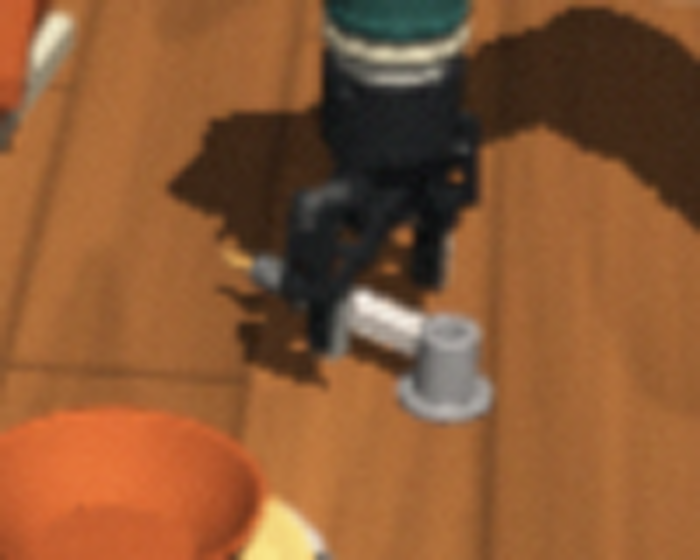

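step_arm(
  series=[
    [[-0.0005, 0.003, 0], [0.02, 0, 0.03], 1],
    [[-0.0005, 0.003, 0], [0.02, 0, 0.03], 1],
    [[-0.0005, 0.003, 0], [0.02, 0, 0.03], 0],
    [[-0.0005, 0.003, 0], [0.02, 0, 0.03], 0],
    [[-0.0005, 0.003, 0], [0.02, 0, 0.03], 0],
    [[-0.0005, 0.003, 0], [0.02, 0, 0.03], 0],
    [[-0.0005, 0.003, 0], [0.02, 0, 0.03], 0],
    [[-0.0005, 0.003, 0], [0.02, 0, 0.03], 0],
  ],
)

```text
clock: 4.15
tool_pos: [0.4765, -0.3608, 0.0138]
orientation: [[-0.829, 0.559, 0.0], [0.559, 0.829, 0.0], [0.0, 0.0, -1.0]]
force: [-0.4, -0.1, 1.4]
gripper_width: 0.171
```

step_arm(
  series=[
    [[0, 0, 0], [0, 0, 0], 0],
    [[0, 0, 0], [0, 0, 0], 0],
    [[0, 0, 0], [0, 0, 0], 0],
  ],
)

```text
clock: 4.45
tool_pos: [0.4765, -0.3608, 0.0138]
orientation: [[-0.829, 0.559, -0.0], [0.559, 0.829, 0.0], [0.0, 0.0, -1.0]]
force: [-0.3, 0.1, 0.2]
gripper_width: 0.177
```

Run:
```python
from h import *
go((.476,-.361,.014),146)
```

```text
clk 4.45 pos [ 0.4765 -0.3608  0.0138] yaw 146.0 tilt [-0.      0.0002] F [-0.33  0.15  0.16] w 0.177 q7 1.2
turn [ 0.0001 -0.0001 -0.    ] shift [ 0.0027 -0.0043 -0.002 ]
```

step_arm(
  series=[
    [[0, 0, 0], [0, 0, -0.2], 0],
    [[0, 0, 0], [0, 0, -0.6], 0],
    [[0, 0, 0], [0, 0, -1], 0],
    [[0, 0, 0], [0, 0, -1], 0],
  ],
)

```text
clock: 4.85
tool_pos: [0.4795, -0.3626, 0.1188]
orientation: [[-0.829, 0.559, 0.008], [0.559, 0.829, -0.005], [-0.009, -0.0, -1.0]]
force: [0.4, -0.8, -2.7]
gripper_width: 0.174
```

step_arm(
  series=[
    [[0, 0, 0], [0, 0, -0.5], 0],
    [[0, 0, 0], [0, 0, -1], 0],
    [[0, 0, 0], [0, 0, -1], 0],
  ],
)

```text
clock: 5.15
tool_pos: [0.4817, -0.3634, 0.224]
orientation: [[-0.829, 0.559, 0.015], [0.559, 0.829, -0.011], [-0.019, -0.001, -1.0]]
force: [2.4, -0.6, -3.8]
gripper_width: 0.173
```

Run:
```python
from h import *
a=np.radians(-73.9); p=np.array([.511,.17])+.049*np.array([np.cos(a),np.sin(a)]); print(p)
go((p[0],p[1],.21),106.1)
im,d=manip.get_image('side'); 
cv2.imwrite('pics/s3.png',cv2.resize(im[70:190,230:350,::-1],None,fx=5,fy=5,interpolation=cv2.INTER_CUBIC))
```

```text
[0.52458842 0.12292182]
clk 5.15 pos [ 0.4817 -0.3634  0.224 ] yaw 145.99 tilt [ 0.0153 -0.0112] F [ 2.44 -0.56 -3.83] w 0.173 q7 1.34
turn [0.0037 0.0117 0.4432] shift [2.3668 4.2717 0.0924]
```

View pics/s3.png

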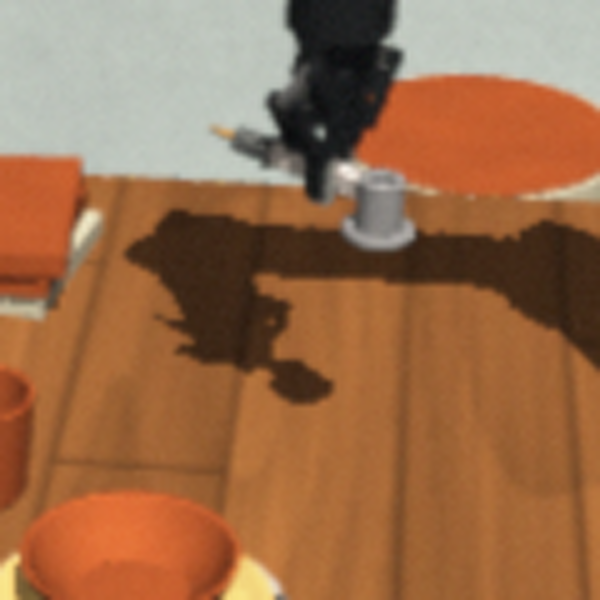

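step_arm(
  series=[
    [[0.004, 0.012, 0.06], [0.14, 0.25, 0], 0],
    [[0.004, 0.012, 0.12], [0.33, 0.6, 0], 0],
    [[0.004, 0.012, 0.2], [0.55, 1, 0], 0],
    [[0.004, 0.012, 0.2], [0.55, 1, 0], 0],
  ],
)

```text
clock: 5.6
tool_pos: [0.4904, -0.2411, 0.2184]
orientation: [[-0.621, 0.784, -0.01], [0.784, 0.621, 0.004], [0.009, -0.005, -1.0]]
force: [-0.0, -0.0, -4.0]
gripper_width: 0.177
```

```bash
python3 -c "
from h import *
go((.5246,.1229,.225),106.1)"
```

```text
clk 5.6 pos [ 0.4904 -0.2411  0.2184] yaw 128.39 tilt [-0.0095  0.0042] F [-0.04 -0.04 -4.01] w 0.177 q7 0.87
turn [-0.0042 -0.0052  0.2477] shift [ 2.6408  2.5284 -0.0535]
```

step_arm(
  series=[
    [[-0.002, -0.003, 0.04], [0.4, 0.38, -0.05], 0],
    [[-0.004, -0.005, 0.08], [0.75, 0.72, -0.05], 0],
    [[-0.004, -0.005, 0.1], [1, 0.96, -0.05], 0],
    [[-0.004, -0.005, 0.1], [1, 0.96, -0.05], 0],
  ],
)

```text
clock: 6.0
tool_pos: [0.5026, -0.095, 0.2221]
orientation: [[-0.501, 0.866, -0.003], [0.866, 0.501, 0.005], [0.006, 0.0, -1.0]]
force: [-0.1, 0.0, -4.4]
gripper_width: 0.177
```

```bash
python3 -c "
from h import *
go((.5246,.1229,.225),106.1)"
```

```text
clk 6.0 pos [ 0.5026 -0.095   0.2221] yaw 120.05 tilt [-0.0028  0.0054] F [-0.11  0.03 -4.36] w 0.177 q7 0.47
turn [-0.0003 -0.0039  0.155 ] shift [ 1.7763  1.2814 -0.0178]
```

step_arm(
  series=[
    [[0, -0.004, 0.05], [0.4, 0.29, -0.02], 0],
    [[0, -0.004, 0.1], [0.7, 0.5, -0.02], 0],
    [[0, -0.004, 0.15], [1, 0.72, -0.02], 0],
    [[0, -0.004, 0.15], [1, 0.72, -0.02], 0],
  ],
)

```text
clock: 6.4
tool_pos: [0.5136, 0.0337, 0.223]
orientation: [[-0.293, 0.956, -0.003], [0.956, 0.293, 0.003], [0.004, -0.002, -1.0]]
force: [-0.6, 0.6, -3.2]
gripper_width: 0.178
```

```bash
python3 -c "
from h import *
go((.5246,.1229,.225),106.1)"
```

```text
clk 6.4 pos [0.5136 0.0337 0.223 ] yaw 107.05 tilt [-0.003   0.0028] F [-0.63  0.58 -3.24] w 0.178 q7 -0.02
turn [-0.0013 -0.0022  0.0106] shift [ 0.8208  0.3664 -0.0176]
```

step_arm(
  series=[
    [[-0.001, -0.002, 0.01], [0.4, 0.18, -0.02], 0],
    [[-0.001, -0.002, 0.01], [0.7, 0.3, -0.02], 0],
    [[-0.001, -0.002, 0.01], [0.82, 0.366, -0.02], 0],
    [[-0.001, -0.002, 0.01], [0.82, 0.366, -0.02], 0],
    [[-0.001, -0.002, 0.01], [0.82, 0.366, -0.02], 0],
    [[-0.001, -0.002, 0.01], [0.82, 0.366, -0.02], 0],
  ],
)

```text
clock: 7.0
tool_pos: [0.5244, 0.1205, 0.2243]
orientation: [[-0.276, 0.961, -0.002], [0.961, 0.276, -0.001], [-0.001, -0.003, -1.0]]
force: [-0.0, 0.4, -2.9]
gripper_width: 0.174
```

Run:
```python
from h import *
go((.5246,.1229,.225),106.1)
for n,(u0,u1,v0,v1) in dict(top=(190,330,140,240),side=(200,330,120,270)).items():
    im,d=manip.get_image(n); np.savez(f'pics/{n}4.npz',im=im,d=d)
    cv2.imwrite(f'pics/{n}4.png',cv2.resize(im[v0:v1,u0:u1,::-1],None,fx=4 if n=='side' else 5.5,fy=4 if n=='side' else 5.5,interpolation=cv2.INTER_CUBIC))
```

```text
clk 7.0 pos [0.5244 0.1205 0.2243] yaw 106.02 tilt [-0.0023 -0.0012] F [-0.04  0.41 -2.91] w 0.174 q7 -0.23
turn [-0.0016  0.0003 -0.0009] shift [ 0.0223  0.0087 -0.0072]
```

View pics/side4.png

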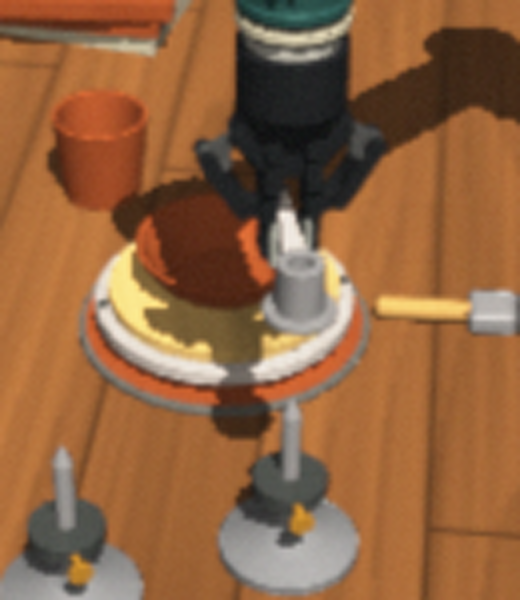

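View pics/top4.png

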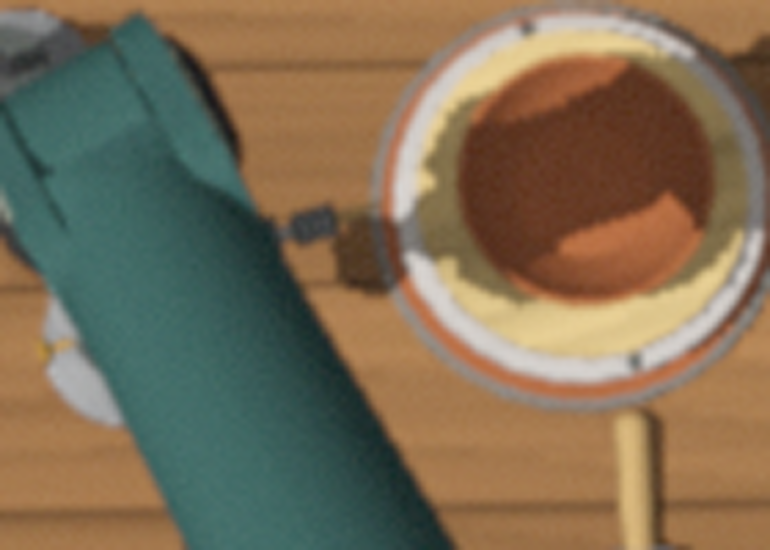

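```bash
python3 - <<'E'
from h import *
np.set_printoptions(precision=4,suppress=True,linewidth=160)
z=np.load('pics/side4.npz');X=cloud('side',z['d'])
# post region crop x 270-310,y 400-480 -> px
q=X[218:242,266:284].reshape(-1,3); 
p=q[(q[:,2]>.08)&(q[:,2]<.126)&(q[:,1]>.12)&(q[:,1]<.2)]
print('post',len(p),p.mean(0),p.min(0),p.max(0))
q=X[180:205,260:290].reshape(-1,3)
p=q[(q[:,2]>.222)&(q[:,2]<.25)&(q[:,1]>.12)&(q[:,1]<.22)]
print('sleeve',len(p),p.mean(0),p.min(0),p.max(0))
print(np.round(X[186:204,262:290,1],3)[::3])
for r in range(225,238,3): print(r,z['im'][r,264:284].astype(int).sum(1), X[r,266:280,1].round(3))
for r in range(188,198,3): print(r,z['im'][r,262:290].astype(int).sum(1))
E
python3 - <<'E'
import sys; sys.path.insert(0,'.')
from h import *
im=np.load('pics/side4.npz')['im'][175:235,245:305,::-1]
cv2.imwrite('pics/s4b.png',cv2.resize(im,None,fx=10,fy=10,interpolation=cv2.INTER_CUBIC))
E
```

```text
post 59 [0.5142 0.1773 0.103 ] [0.5077 0.171  0.08  ] [0.5216 0.184  0.1252]
sleeve 159 [0.5161 0.1639 0.2382] [0.4952 0.12   0.2223] [0.5461 0.1922 0.2499]
[[-0.112 -0.111 -0.117 -0.11  -0.119 -0.114  0.134  0.168  0.171  0.172  0.171  0.157  0.159  0.158  0.159  0.161  0.161  0.171  0.168  0.168 -0.133 -0.131
  -0.148 -0.145 -0.194 -0.199 -0.196 -0.202]
 [-0.093 -0.099 -0.099 -0.097 -0.095 -0.101 -0.091  0.173  0.178  0.179  0.18   0.177  0.179  0.179  0.181  0.18   0.178  0.179  0.175  0.169 -0.114 -0.114
  -0.111 -0.132 -0.131 -0.177 -0.18  -0.177]
 [-0.03  -0.031 -0.027 -0.031 -0.036 -0.037 -0.035  0.174  0.179  0.179  0.18   0.177  0.179  0.182  0.179  0.182  0.18   0.176  0.174  0.168 -0.095 -0.095
  -0.098 -0.113    nan -0.114 -0.153 -0.167]
 [-0.029 -0.041 -0.04  -0.047  0.162  0.163  0.163  0.174  0.177  0.177  0.181  0.182  0.183  0.183  0.176  0.18   0.179  0.178  0.172  0.163  0.157  0.159
  -0.08  -0.094 -0.09  -0.092 -0.096 -0.134]
 [-0.053 -0.056 -0.055 -0.059  0.177  0.178  0.176  0.177  0.179  0.176  0.181  0.182  0.182  0.182  0.18   0.175  0.18   0.174  0.174  0.1
[... 895 characters left out ...]
2 0.176 0.178 0.181 0.176 0.155 0.153 0.15  0.15  0.066]
237 [242 241 245 244 245 232 263 383 441 438 374 258 243 243 245 235 244 270 311 337] [0.169 0.17  0.169 0.17  0.176 0.183 0.178 0.179 0.176 0.167 0.168 0.165 0.166 0.166]
188 [225 320 354 353 350 319 257 236 312 420 488 495 503 515 512 507 515 474 414 494 598 618 634 580 457 371 352 363]
191 [132 140 173 214 176 163 178 220 280 326 357 398 417 429 431 435 424 400 381 473 583 600 603 591 614 592 411 371]
194 [136 132 135 202 352 405 249 244 288 331 368 400 421 433 432 434 415 390 365 423 519 554 582 638 673 637 501 385]
197 [210 228 268 382 488 515 460 340 312 346 383 407 425 426 435 427 410 389 388 456 510 515 576 676 679 619 435 361]
```

View pics/s4b.png

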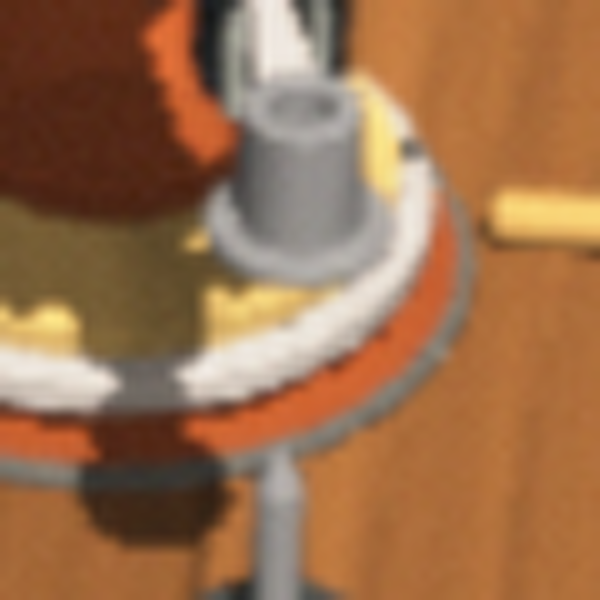

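```bash
cat >> h.py <<'E'
def rayy(n,u,v,y):
    m=manip.camera_model(n); f=192/np.tan(np.radians(m['vfov'])/2)
    r=m['R'].T@np.array([(u-m['cx'])/f,(v-m['cy'])/f,1]); o=-m['R'].T@m['t']
    return o+r*(y-o[1])/r[1]
E
python3 - <<'E'
from h import *
np.set_printoptions(precision=4,suppress=True,linewidth=160)
c=lambda x,y:(245+(x+.5)/10-.5,175+(y+.5)/10-.5)
print('post y-plane',rayy('side',*c(281,540),.17),rayy('side',*c(282,448),.17))
print('sleeve',rayy('side',*c(299,150),.167),rayy('side',*c(303,103),.167))
print('hole z-plane',ray('side',*c(303,103),.2545),'flange',ray('side',*c(298,232),.2140),'tip',ray('side',*c(282,450),.139))
# predict edges for hypothesised stand
for sx,sy in((.515,.17),(.515,.173)):
  print([ (proj('side',(sx,sy,zz))-[245,175]+.5)*10-.5 for zz in(.14,.1)])
X=cloud('side',np.load('pics/side4.npz')['d'])
q=X[187:199,270:281].reshape(-1,3);q=q[q[:,1]>.165];q=q[(q[:,2]>.222)&(q[:,2]<.25)]
# fit y-axis: circle w/ known radius
from scipy.optimize import least_squares
def fit(q,r): return least_squares(lambda a:np.hypot(q[:,0]-a[0],q[:,1]-a[1])-r,(.515,.165),loss='soft_l1',f_scale=.002).x
print('sleeve fit',fit(q,.017),len(q))
q=X[222:240,266:284].reshape(-1,3);q=q[(q[:,2]>.078)&(q[:,2]<.126)&(q[:,1]>.165)&(q[:,1]<.2)]
q=q[np.abs(q[:,0]-.5145)<.008]
print('post fit',fit(q,.007),len(q))
E
```

```text
post y-plane [0.5146 0.17   0.1071] [0.5152 0.17   0.1407]
sleeve [0.5132 0.167  0.2415] [0.5126 0.167  0.2569]
hole z-plane [0.5128 0.1635 0.2545] flange [0.5128 0.1669 0.214 ] tip [0.5152 0.1688 0.139 ]
[array([282.4884, 449.9494]), array([279.1535, 558.9062])]
[array([281.5713, 456.6536]), array([278.246 , 565.6889])]
sleeve fit [0.5118 0.1646] 89
post fit [0.5148 0.1723] 61
```

step_arm(
  series=[
    [[-0.0016, 0, 0], [0.035, 0.02, 0.2], 0],
    [[-0.0016, 0, 0], [0.035, 0.02, 0.4], 0],
    [[-0.0016, 0, 0], [0.035, 0.02, 0.58], 0],
    [[-0.0016, 0, 0], [0.035, 0.02, 0.58], 0],
    [[-0.0016, 0, 0], [0.035, 0.02, 0.58], 0],
    [[-0.0016, 0, 0], [0.035, 0.02, 0.58], 0],
  ],
)

```text
clock: 7.7
tool_pos: [0.5263, 0.1248, 0.168]
orientation: [[-0.275, 0.961, 0.003], [0.961, 0.275, 0.0], [-0.0, 0.003, -1.0]]
force: [-0.8, 0.2, -3.6]
gripper_width: 0.177
```

Run:
```python
from h import *
go((.5254,.1245,.164),106.1)
im,d=manip.get_image('side'); np.savez('pics/side5.npz',im=im,d=d)
cv2.imwrite('pics/s5.png',cv2.resize(im[185:245,245:305,::-1],None,fx=10,fy=10,interpolation=cv2.INTER_CUBIC))
```

```text
clk 7.7 pos [0.5263 0.1248 0.168 ] yaw 105.99 tilt [0.0031 0.0004] F [-0.8   0.18 -3.61] w 0.177 q7 -0.28
turn [ 0.002   0.0003 -0.0012] shift [-0.0008 -0.0098  0.0398]
```

View pics/s5.png

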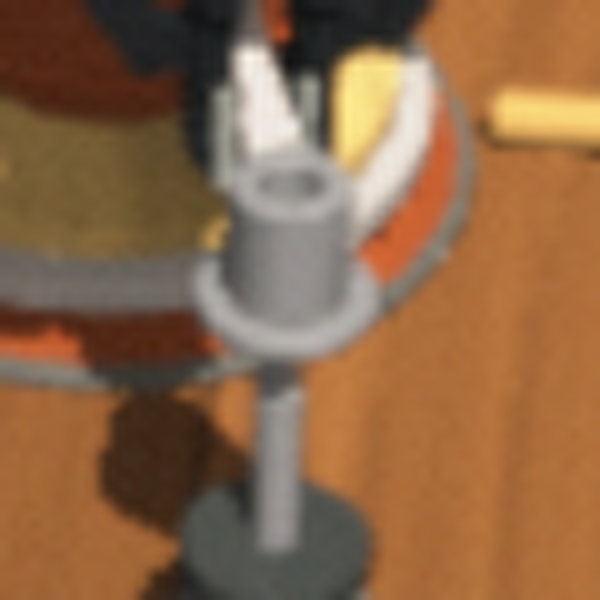

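Run:
```python
from h import *
np.set_printoptions(precision=4,suppress=True,linewidth=160)
c=lambda x,y:(245+(x+.5)/10-.5,185+(y+.5)/10-.5)
print('hole',ray('side',*c(290,186),.1982),'flange',ray('side',*c(288,301),.158),'collar',ray('side',*c(277,542),.072))
X=cloud('side',np.load('pics/side5.npz')['d'])
from scipy.optimize import least_squares
def fit(q,r): return least_squares(lambda a:np.hypot(q[:,0]-a[0],q[:,1]-a[1])-r,(.515,.165),loss='soft_l1',f_scale=.002).x
q=X[200:216,260:290].reshape(-1,3);q=q[(q[:,1]>.165)&(q[:,2]>.166)&(q[:,2]<.192)];print(fit(q,.017),len(q))
q=X[222:240,266:284].reshape(-1,3);q=q[(q[:,2]>.078)&(q[:,2]<.126)&(q[:,1]>.165)&(q[:,1]<.2)]
q=q[np.abs(q[:,0]-.5145)<.008]
print('post fit',fit(q,.007),len(q))
```

```text
hole [0.5143 0.1706 0.1982] flange [0.5138 0.1705 0.158 ] collar [0.5146 0.1739 0.072 ]
[0.513  0.1692] 90
post fit [0.5143 0.1729] 63
```

step_arm(
  series=[
    [[0.002, 0, 0], [0.009, 0.012, 0.05], 0],
    [[0.002, 0, 0], [0.009, 0.012, 0.12], 0],
    [[0.002, 0, 0], [0.009, 0.012, 0.2], 0],
    [[0.002, 0, 0], [0.009, 0.012, 0.28], 0],
    [[0.002, 0, 0], [0.009, 0.012, 0.28], 0],
    [[0.002, 0, 0], [0.009, 0.012, 0.28], 0],
  ],
)

```text
clock: 8.35
tool_pos: [0.5271, 0.1264, 0.1396]
orientation: [[-0.276, 0.961, -0.001], [0.961, 0.276, -0.0], [-0.0, -0.001, -1.0]]
force: [1.3, 1.1, -4.4]
gripper_width: 0.175
```

Run:
```python
from h import *
go((.5272,.126,.14),106.1)
print(manip.read_state()['ft_torque'])
im,d=manip.get_image('side'); np.savez('pics/side6.npz',im=im,d=d)
cv2.imwrite('pics/s6.png',cv2.resize(im[185:245,245:305,::-1],None,fx=10,fy=10,interpolation=cv2.INTER_CUBIC))
```

```text
clk 8.35 pos [0.5271 0.1264 0.1396] yaw 106.02 tilt [-0.0006 -0.0003] F [ 1.34  1.06 -4.41] w 0.175 q7 -0.31
turn [-0.0004  0.0001 -0.0008] shift [-0.0044  0.0003 -0.0036]
[ 0.1303981  -0.09776092 -0.06882163]
```

View pics/s6.png

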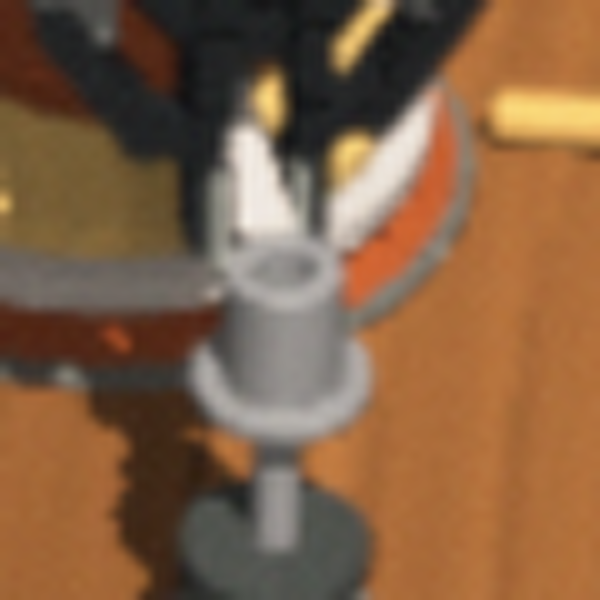

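step_arm(
  series=[
    [[0, 0, 0], [0, 0.004, 0.06], 0],
    [[0, 0, 0], [0, 0.004, 0.14], 0],
    [[0, 0, 0], [0, 0.004, 0.22], 0],
    [[0, 0, 0], [0, 0.004, 0.3], 0],
    [[0, 0, 0], [0, 0.004, 0.3], 0],
  ],
)

```text
clock: 8.9
tool_pos: [0.5271, 0.1265, 0.1086]
orientation: [[-0.276, 0.961, -0.002], [0.961, 0.276, -0.0], [0.0, -0.002, -1.0]]
force: [0.8, 0.9, -3.4]
gripper_width: 0.17
```

step_arm(
  series=[
    [[0, 0, 0], [0, 0, 0.06], 0],
    [[0, 0, 0], [0, 0, 0.1], 0],
    [[0, 0, 0], [0, 0, 0.15], 0],
    [[0, 0, 0], [0, 0, 0.18], 0],
    [[0, 0, 0], [0, 0, 0.18], 0],
  ],
)

```text
clock: 9.4
tool_pos: [0.527, 0.1265, 0.0901]
orientation: [[-0.276, 0.961, -0.002], [0.961, 0.276, -0.0], [0.001, -0.002, -1.0]]
force: [0.4, 1.2, -4.1]
gripper_width: 0.173
```

Run:
```python
from h import *
go((.5272,.126,.0858),106.1)
print(manip.read_state()['ft_torque'])
```

```text
clk 9.4 pos [0.527  0.1265 0.0901] yaw 106.02 tilt [-0.0021 -0.0001] F [ 0.39  1.21 -4.15] w 0.173 q7 -0.36
turn [-0.0013 -0.0003 -0.0009] shift [-0.0057  0.001   0.0434]
[ 0.10250931 -0.22219865 -0.00634956]
```

Still free of the collar. Last few mm, slowly.

step_arm(
  series=[
    [[0, 0, 0], [0, 0, 0.015], 0],
    [[0, 0, 0], [0, 0, 0.03], 0],
    [[0, 0, 0], [0, 0, 0.045], 0],
    [[0, 0, 0], [0, 0, 0.05], 0],
    [[0, 0, 0], [0, 0, 0.05], 0],
  ],
)

```text
clock: 9.9
tool_pos: [0.5271, 0.1264, 0.0857]
orientation: [[-0.276, 0.961, -0.002], [0.961, 0.276, -0.001], [-0.0, -0.002, -1.0]]
force: [-1.8, -0.5, 3.8]
gripper_width: 0.173
```

Run:
```python
from h import *
go((.5272,.126,.0858),106.1)
im,d=manip.get_image('side'); np.savez('pics/side7.npz',im=im,d=d)
cv2.imwrite('pics/s7.png',cv2.resize(im[190:260,240:310,::-1],None,fx=8,fy=8,interpolation=cv2.INTER_CUBIC))
```

```text
clk 9.9 pos [0.5271 0.1264 0.0857] yaw 106.01 tilt [-0.0017 -0.0005] F [-1.81 -0.47  3.8 ] w 0.173 q7 -0.36
turn [-0.0011  0.     -0.001 ] shift [-0.0039 -0.0001 -0.0009]
```

View pics/s7.png

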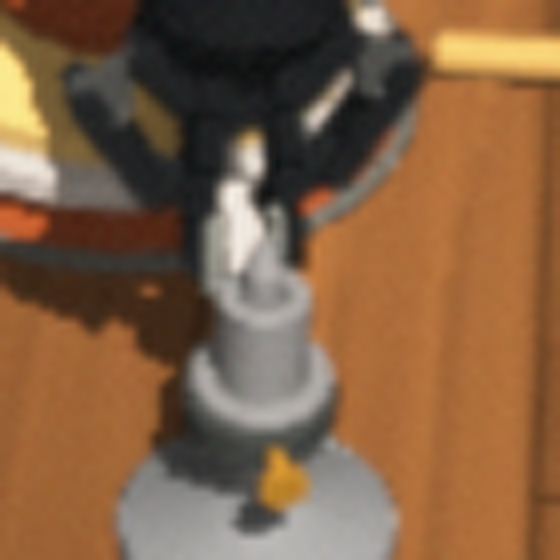

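step_arm(
  series=[
    [[0, 0, 0], [0, 0, 0], 0.5],
    [[0, 0, 0], [0, 0, 0], 0.5],
    [[0, 0, 0], [0, 0, 0], 0.5],
    [[0, 0, 0], [0, 0, 0], 0.5],
    [[0, 0, 0], [0, 0, 0], 0.5],
    [[0, 0, 0], [0, 0, 0], 0.5],
  ],
)

```text
clock: 10.55
tool_pos: [0.5271, 0.1264, 0.0856]
orientation: [[-0.276, 0.961, -0.002], [0.961, 0.276, -0.0], [0.0, -0.002, -1.0]]
force: [-0.0, -0.0, -0.2]
gripper_width: 0.5
```

Run:
```python
from h import *
go((.5272,.126,.0878),106.1)
for n,(u0,u1,v0,v1) in dict(top=(190,330,140,240),side=(220,320,160,260)).items():
    im,d=manip.get_image(n); np.savez(f'pics/{n}8.npz',im=im,d=d)
    cv2.imwrite(f'pics/{n}8.png',cv2.resize(im[v0:v1,u0:u1,::-1],None,fx=5.5,fy=5.5,interpolation=cv2.INTER_CUBIC))
```

```text
clk 10.55 pos [0.5271 0.1264 0.0856] yaw 106.02 tilt [-0.0018 -0.0004] F [-0.   -0.04 -0.21] w 0.5 q7 -0.36
turn [-0.0012 -0.     -0.0009] shift [-0.0044 -0.     -0.0216]
```

View pics/side8.png

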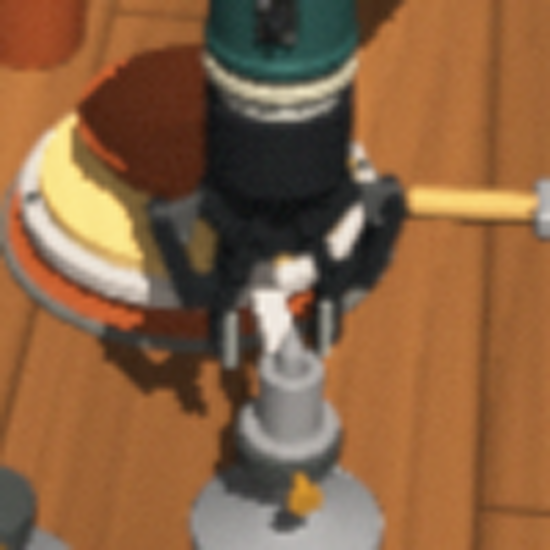

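View pics/top8.png

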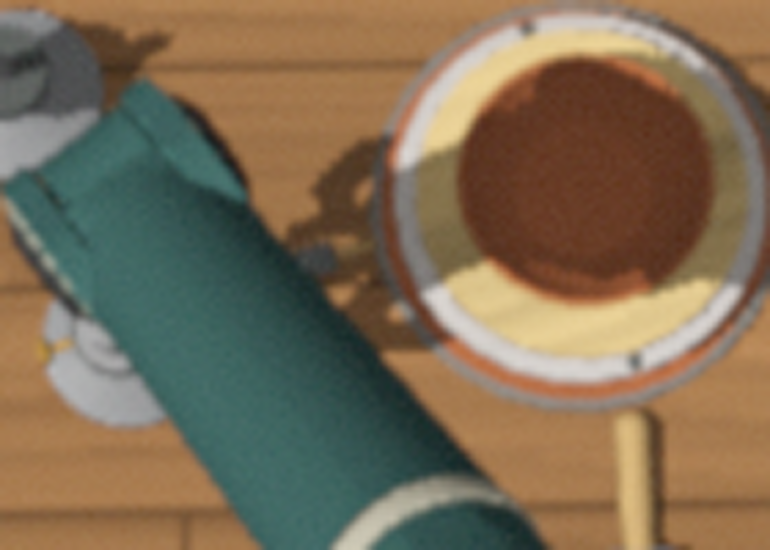

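step_arm(
  series=[
    [[-0.001, 0, 0], [-0.2, 0, -0.02], 0.5],
    [[-0.001, 0, 0], [-0.5, 0, -0.02], 0.5],
    [[-0.001, 0, 0], [-0.7, 0, -0.02], 0.5],
    [[-0.001, 0, 0], [-0.7, 0, -0.02], 0.5],
    [[-0.001, 0, 0], [-0.7, 0, -0.02], 0.5],
    [[-0.001, 0, 0], [-0.7, 0, -0.02], 0.5],
  ],
)

```text
clock: 11.25
tool_pos: [0.5461, 0.0605, 0.0877]
orientation: [[-0.277, 0.961, -0.0], [0.961, 0.277, 0.001], [0.001, -0.0, -1.0]]
force: [1.1, 0.3, -0.2]
gripper_width: 0.5
```

Run:
```python
from h import *
a=np.radians(106.0);e=np.array([.5271,.1264])+.048*np.array([np.cos(a),np.sin(a)]);p=e-.118*np.array([np.cos(a),np.sin(a)])
go((p[0],p[1],.0876),106.05)
for n,(u0,u1,v0,v1) in dict(top=(190,330,140,240),side=(220,320,150,250)).items():
    im,d=manip.get_image(n); np.savez(f'pics/{n}9.npz',im=im,d=d)
    cv2.imwrite(f'pics/{n}9.png',cv2.resize(im[v0:v1,u0:u1,::-1],None,fx=5.5,fy=5.5,interpolation=cv2.INTER_CUBIC))
```

```text
clk 11.25 pos [0.5461 0.0605 0.0877] yaw 106.11 tilt [-0.0003  0.0008] F [ 1.15  0.32 -0.23] w 0.5 q7 -0.23
turn [-0.     -0.0005  0.0006] shift [-0.0145 -0.0007  0.0014]
```

View pics/side9.png

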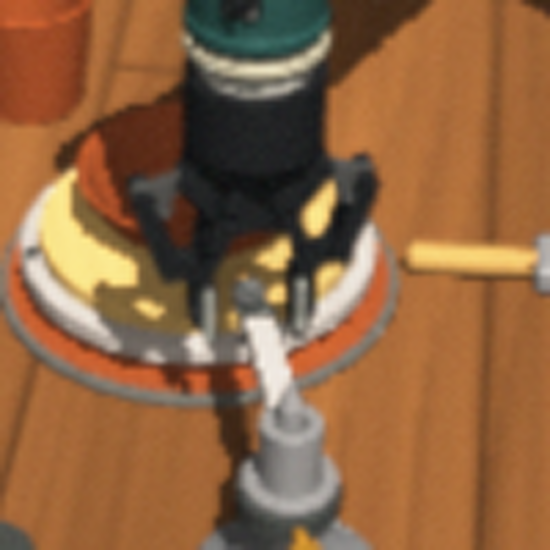

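View pics/top9.png

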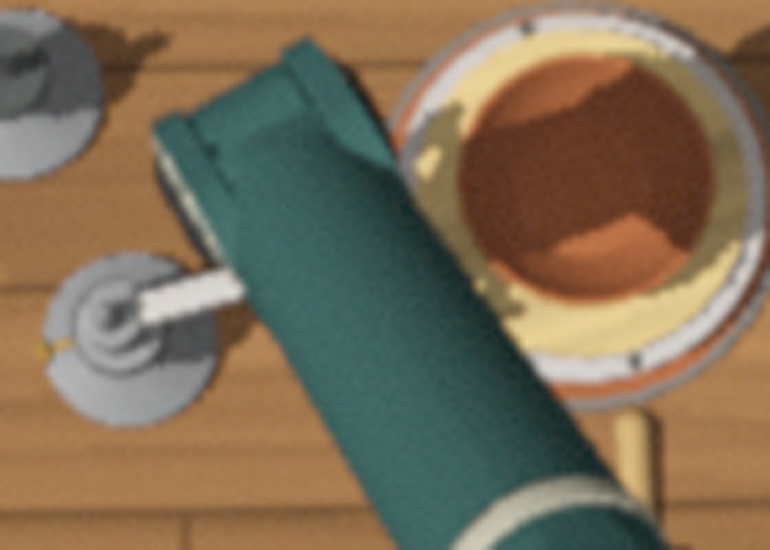

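step_arm(
  series=[
    [[0, 0, 0], [-0.015, 0, 0], 0.5],
    [[0, 0, 0], [-0.015, 0, 0], 0],
    [[0, 0, 0], [-0.015, 0, 0], 0],
    [[0, 0, 0], [-0.015, 0, 0], 0],
    [[0, 0, 0], [-0.015, 0, 0], 0],
    [[0, 0, 0], [-0.015, 0, 0], 0],
    [[0, 0, 0], [-0.015, 0, 0], 0],
    [[0, 0, 0], [-0.015, 0, 0], 0],
  ],
)

```text
clock: 12.15
tool_pos: [0.5465, 0.0594, 0.0878]
orientation: [[-0.278, 0.961, -0.0], [0.961, 0.278, 0.001], [0.001, 0.0, -1.0]]
force: [-0.8, 1.6, 1.2]
gripper_width: 0.178
```

Run:
```python
from h import *
a=np.radians(106.05);e=np.array([.5271,.1264])+.048*np.array([np.cos(a),np.sin(a)]);p=e-.168*np.array([np.cos(a),np.sin(a)])
go((p[0],p[1],.0876),106.05)
for n,(u0,u1,v0,v1) in dict(side=(220,320,150,250)).items():
    im,d=manip.get_image(n); np.savez(f'pics/{n}10.npz',im=im,d=d)
    cv2.imwrite(f'pics/{n}10.png',cv2.resize(im[v0:v1,u0:u1,::-1],None,fx=5.5,fy=5.5,interpolation=cv2.INTER_CUBIC))
```

```text
clk 12.15 pos [0.5465 0.0594 0.0878] yaw 106.14 tilt [-0.0001  0.0008] F [-0.83  1.58  1.17] w 0.178 q7 -0.23
turn [ 0.0001 -0.0005  0.001 ] shift [-0.502  -0.0021  0.0019]
```

View pics/side10.png

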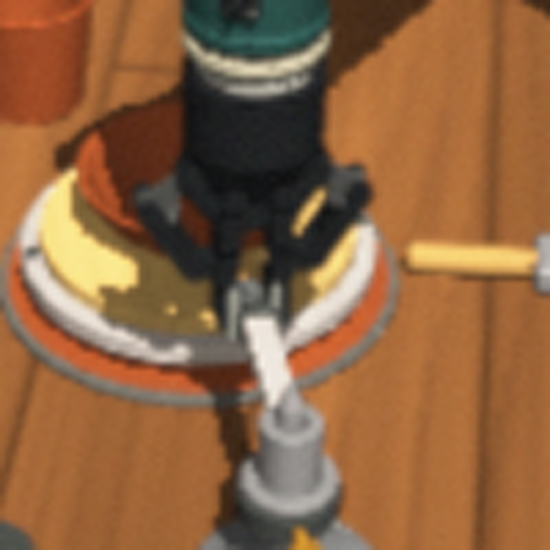

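step_arm(
  series=[
    [[0, 0, 0], [0, 0, 0], 0],
    [[0, 0, 0], [0, 0, 0], 0],
    [[0, 0, 0], [0, 0, 0], 0],
  ],
)

```text
clock: 12.5
tool_pos: [0.5465, 0.0594, 0.0878]
orientation: [[-0.278, 0.961, -0.0], [0.961, 0.278, 0.001], [0.001, 0.0, -1.0]]
force: [-0.3, 1.3, 0.7]
gripper_width: 0.177
```

Run:
```python
from h import *
go((.5604,.011,.0876),106.05)
im=np.load('pics/side10.npz')['im'][190:230,250:290,::-1]
cv2.imwrite(f'pics/s10b.png',cv2.resize(im,None,fx=14,fy=14,interpolation=cv2.INTER_CUBIC))
```

```text
clk 12.5 pos [0.5465 0.0594 0.0878] yaw 106.14 tilt [-0.0002  0.0009] F [-0.29  1.29  0.67] w 0.177 q7 -0.23
turn [ 0.     -0.0006  0.001 ] shift [-0.5033 -0.0008  0.0013]
```

View pics/s10b.png

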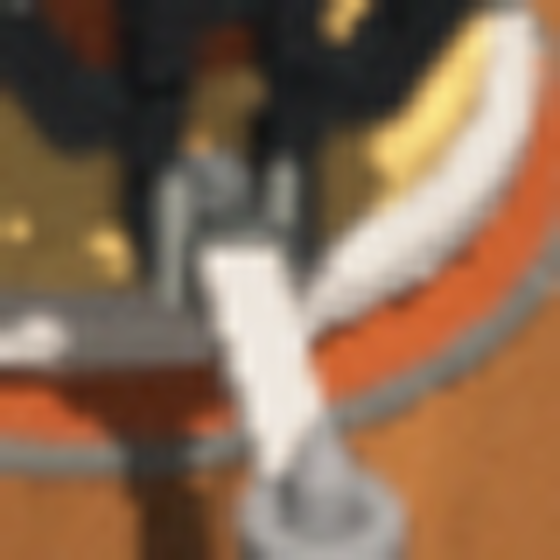

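step_arm(
  series=[
    [[0, 0, 0], [-0.02, 0, 0], 0],
    [[0, 0, 0], [-0.04, 0, 0], 0],
    [[0, 0, 0], [-0.06, 0, 0], 0],
    [[0, 0, 0], [-0.06, 0, 0], 0],
  ],
)

```text
clock: 12.9
tool_pos: [0.5482, 0.0535, 0.0878]
orientation: [[-0.278, 0.961, -0.0], [0.961, 0.278, 0.001], [0.001, 0.0, -1.0]]
force: [-1.1, 2.9, 1.7]
gripper_width: 0.175
```

Run:
```python
from h import *
go((.5604,.011,.0876),106.05)
s=manip.read_state();print(s['orientation'].T@s['force'])
im,d=manip.get_image('side')
cv2.imwrite(f'pics/s11.png',cv2.resize(im[190:230,250:290,::-1],None,fx=14,fy=14,interpolation=cv2.INTER_CUBIC))
```

```text
clk 12.9 pos [0.5482 0.0535 0.0878] yaw 106.13 tilt [-0.0003  0.0011] F [-1.12  2.91  1.7 ] w 0.175 q7 -0.21
turn [ 0.     -0.0007  0.0008] shift [-0.4426 -0.0007  0.0011]
[ 3.10949469 -0.26565404 -1.69788359]
```

View pics/s11.png

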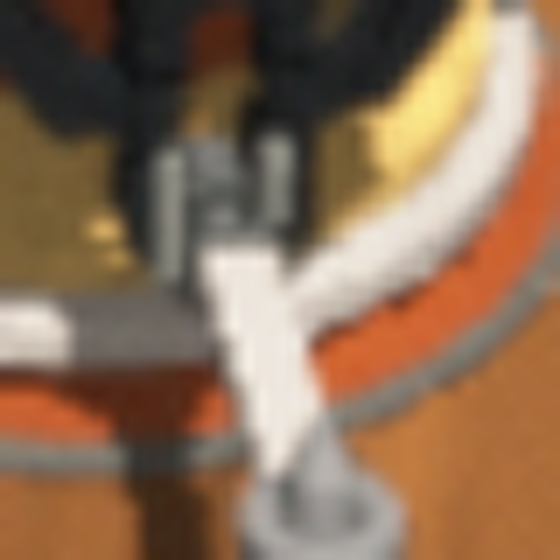

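step_arm(
  series=[
    [[0, 0, 0], [-0.06, 0, 0], 0],
    [[0, 0, 0], [-0.13, 0, 0], 0],
    [[0, 0, 0], [-0.2, 0, 0], 0],
    [[0, 0, 0], [-0.27, 0, 0], 0],
    [[0, 0, 0], [-0.34, 0, 0], 0],
    [[0, 0, 0], [-0.4, 0, 0], 0],
    [[0, 0, 0], [-0.44, 0, 0], 0],
    [[0, 0, 0], [-0.44, 0, 0], 0],
  ],
)

```text
clock: 13.75
tool_pos: [0.56, 0.0121, 0.0875]
orientation: [[-0.278, 0.961, -0.001], [0.961, 0.278, 0.003], [0.003, -0.0, -1.0]]
force: [-1.5, 6.7, 1.1]
gripper_width: 0.177
```

step_arm(
  series=[
    [[0, 0, 0], [0, 0, 0], 0],
    [[0, 0, 0], [0, 0, 0], 0],
  ],
)

```text
clock: 13.95
tool_pos: [0.5596, 0.0136, 0.0874]
orientation: [[-0.279, 0.96, -0.002], [0.96, 0.279, 0.005], [0.005, -0.0, -1.0]]
force: [-2.4, 6.7, 0.2]
gripper_width: 0.173
```

Run:
```python
from h import *
go((.5604,.0113,.0876),106.05)
s=manip.read_state();print(s['orientation'].T@s['force'])
for n,(u0,u1,v0,v1) in dict(top=(190,330,140,240),side=(230,300,170,230)).items():
    im,d=manip.get_image(n); np.savez(f'pics/{n}12.npz',im=im,d=d); k=5.5 if n=='top' else 10
    cv2.imwrite(f'pics/{n}12.png',cv2.resize(im[v0:v1,u0:u1,::-1],None,fx=k,fy=k,interpolation=cv2.INTER_CUBIC))
```

```text
clk 13.95 pos [0.5596 0.0136 0.0874] yaw 106.18 tilt [-0.0017  0.0047] F [-2.36  6.73  0.15] w 0.173 q7 -0.13
turn [-0.0002 -0.0032  0.0014] shift [-0.0247  0.0016 -0.0018]
[ 7.1214557  -0.39083772 -0.11899082]
```

View pics/side12.png

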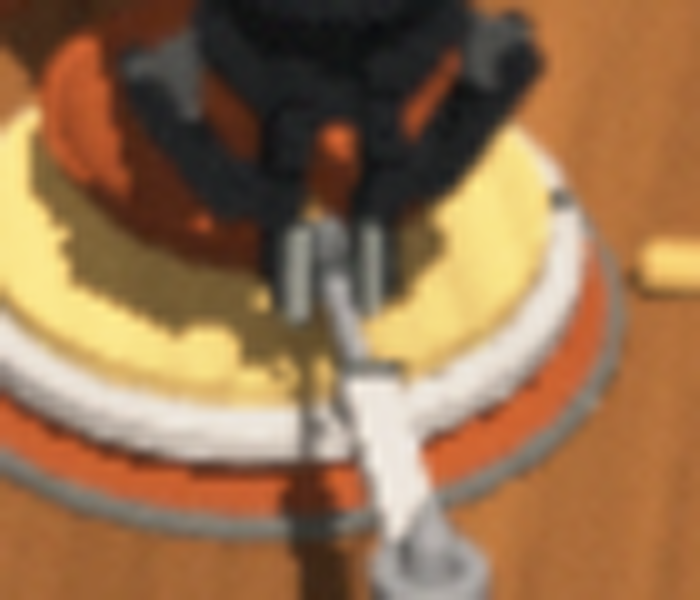

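View pics/top12.png

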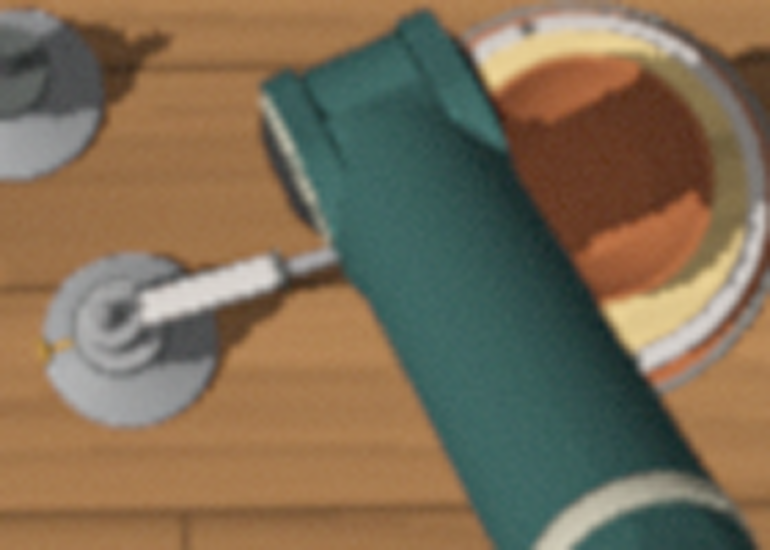

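Run:
```python
from h import *
np.set_printoptions(precision=4,suppress=True)
a=np.load('pics/side12.npz')['im'][190:222,252:284,::-1]; b=np.load('pics/top12.npz')['im'][175:207,224:256,::-1]
cv2.imwrite('pics/z12.png',cv2.resize(np.hstack([a,b]),None,fx=12,fy=12,interpolation=cv2.INTER_CUBIC))
```

```text
(no output)
```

View pics/z12.png

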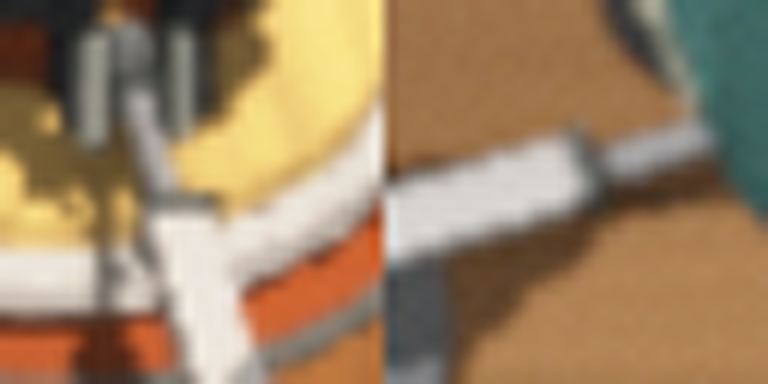

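Run:
```python
from h import *
np.set_printoptions(precision=4,suppress=True)
c=lambda x,y:(252+(x+.5)/12-.5,190+(y+.5)/12-.5)
t=lambda x,y:(224+(x-384+.5)/12-.5,175+(y+.5)/12-.5)
A=ray('side',*c(165,192),.106);B=ray('side',*c(133,75),.107);print(A,B,np.linalg.norm(A-B))
C=ray('side',*c(212,350),.112);print('tube',C)
print('top mouth',ray('top',*t(583,160),.112),ray('top',*t(606,163),.106))
# predictions for post at side-frame (.5147,.1712) and arm dir
for n,P in(('side',(.5147,.1715)),('top',(.511,.170))):
  d=np.array([.278,-.961]); 
  for L,z in((100,.112),(102,.108),(156,.108),(156,.113),(168,.113),(180,.113)):
    q=proj(n,(P[0]+d[0]*L/1e3,P[1]+d[1]*L/1e3,z))
    print(n,L,z,((q-[252,190]+.5)*12-.5) if n=='side' else ((q-[224,175]+.5)*12-.5+[384,0]))
X=cloud('side',np.load('pics/side12.npz')['d'])
```

```text
[0.5462 0.0637 0.106 ] [0.5592 0.0162 0.107 ] 0.04923697079098186
tube [0.528  0.1329 0.112 ]
top mouth [0.5391 0.0765 0.112 ] [0.5391 0.0709 0.106 ]
side 100 0.112 [175.395 202.293]
side 102 0.108 [173.6809 210.1566]
side 156 0.108 [135.3795  84.446 ]
side 156 0.113 [135.6075  68.8301]
side 168 0.113 [127.3762  41.9181]
side 180 0.113 [119.2491  15.3467]
top 100 0.112 [593.1538 160.833 ]
top 102 0.108 [601.531  160.8285]
top 156 0.108 [802.9823  99.685 ]
top 156 0.113 [802.5362  96.6493]
top 168 0.113 [847.3914  83.0359]
top 180 0.113 [892.225  69.429]
```

step_arm(
  series=[
    [[0, -0.003, 0], [-0.015, 0, 0], 0],
    [[0, -0.003, 0], [-0.03, 0, 0], 0],
    [[0, -0.003, 0], [-0.04, 0, 0], 0],
    [[0, -0.003, 0], [-0.04, 0, 0], 0],
    [[0, -0.003, 0], [-0.04, 0, 0], 0],
    [[0, -0.003, 0], [-0.04, 0, 0], 0],
    [[0, -0.003, 0], [-0.04, 0, 0], 0],
    [[0, -0.003, 0], [-0.04, 0, 0], 0],
  ],
)

```text
clock: 14.85
tool_pos: [0.5603, 0.0115, 0.0874]
orientation: [[-0.28, 0.96, -0.001], [0.96, 0.28, 0.002], [0.002, -0.0, -1.0]]
force: [-1.3, 7.1, 0.8]
gripper_width: 0.176
```

Run:
```python
from h import *
go((.5604,.0113,.0876),106.05)
s=manip.read_state();print(s['orientation'].T@s['force'],np.abs(s['qvel']).max())
im,d=manip.get_image('side');
cv2.imwrite('pics/z13.png',cv2.resize(im[185:245,240:300,::-1],None,fx=10,fy=10,interpolation=cv2.INTER_CUBIC))
for i in range(8): manip.get_image('top')
go((.5604,.0113,.0876),106.05)
```

```text
clk 14.85 pos [0.5603 0.0115 0.0874] yaw 106.24 tilt [-0.0009  0.0021] F [-1.27  7.14  0.76] w 0.176 q7 -0.13
turn [-0.0002 -0.0015  0.0021] shift [-0.002   0.0007 -0.0019]
[ 7.20741224  0.77662656 -0.74198134] 0.0014931784978905712
clk 15.3 pos [0.5602 0.0115 0.0874] yaw 106.24 tilt [-0.001   0.0021] F [-2.24  7.46  0.47] w 0.18 q7 -0.13
turn [-0.0002 -0.0015  0.0021] shift [-0.0021  0.001  -0.0021]
```

View pics/z13.png

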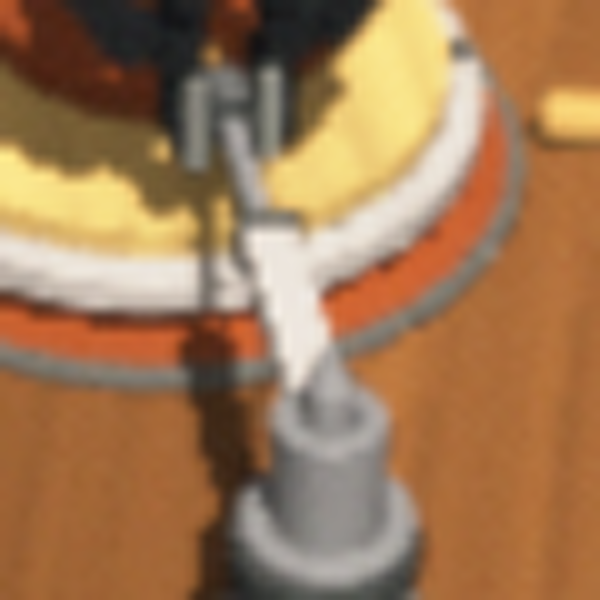

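Run:
```python
from h import *
im,d=manip.get_image('top')
b0=np.load('pics/top12.npz')['im'][178:204,226:252,::-1]; b=im[178:204,226:252,::-1]
cv2.imwrite('pics/z14.png',cv2.resize(np.hstack([b0,b]),None,fx=15,fy=15,interpolation=cv2.INTER_CUBIC))
m=manip.camera_model('top')
d_=np.array([.278,-.961])
for src,nm in((np.load('pics/top12.npz')['im'],'47.6'),(im,'50')):
  for z in (.108,):
    vals=[]
    for L in range(92,122,2):
      q=proj('top',(.511+d_[0]*L/1e3,.170+d_[1]*L/1e3,z)); vals.append(int(cv2.getRectSubPix(src.astype(np.float32),(1,1),tuple(map(float,q))).sum()))
    print(nm,vals)
src=np.load('pics/top0.npz')['im']
```

```text
47.6 [588, 527, 421, 343, 298, 341, 391, 448, 470, 485, 498, 489, 482, 477, 480]
50 [591, 530, 425, 337, 272, 313, 374, 443, 468, 487, 495, 486, 481, 478, 482]
```

View pics/z14.png

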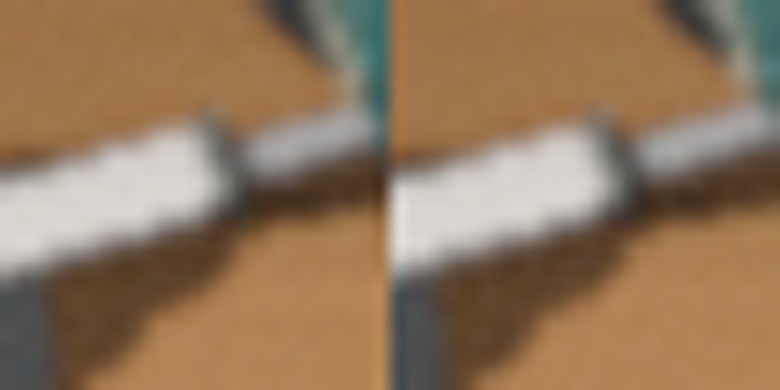

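Run:
```python
from h import *
print(manip.close_job())
go((.5604,.0113,.0876),106.05)
```

```text
the job is handed in; nothing more can be done
None
the job is handed in; nothing more can be done
```

I gripped the gauge arm by its tube and lowered it over the post of the stand nearest the base, down onto the stop collar. It was turned to aim at the bowl's centre. I then let go of the tube, gripped the knob, pulled the pointer out along the tube's axis, and handed the job in at about 15.4 s still holding it.

Last checks:
- **Seating:** the wrist's vertical force changed from about −4 N to +3.8 N at the expected height. The side picture shows the eye flat on the collar with the post up through it.
- **Pointer:** the fingers had moved 50 mm from where they closed on the knob, with no slip visible. They read about 7–8 N of spring pull and held steady for 0.45 s. The dark band at the tube's mouth grew between 47.6 and 50 mm, which fits the mark just standing at the mouth.
- **Sag on the first pull:** the first attempt sagged back to about 47.6 mm under the spring, and I corrected it before handing in.
- **Tip over the rim:** the robot arm hid the tip from above, so I worked it out instead. The aim was about −73.8° against −73.9° wanted, so it should be within a few mm of the rim's near point.
- **Bowl and other pots:** nothing in the pictures or forces suggests that anything touched the bowl or moved the other things.

**Disagreements:** the two cameras disagreed by 3–4 mm on the post's position, so I aligned the eye to the post within the side view. The gripper opening on the 18 mm knob read about 15 mm, the same as on the 16 mm tube. The pull force and the pictures still showed the knob was held.

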